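Clamp a planter panel in the glue-up jig

ROBOT

A 7-joint arm with a two-finger parallel gripper is mounted at the origin on the work surface. World frame = base frame: x ahead of the robot, y to its left, z up, the work surface at z = 0. Lengths are in m, angles in degrees, forces in N, time in s.
With the tool pointing down it reaches from about 0.425 to 0.8 m from the base axis. Payload 8.3 kg.
Tool frame: the origin (TCP) lies between the finger pads; the fingertips stand 22 mm ahead of it and the grasp point (between the pads) lies 3 mm ahead of it; z points along the fingers, y is the line along which they close (so a half turn about z gives the same grasp; the last joint's range is limited). The gripper opens to 85 mm and grips with 20 to 120 N. Pads are 22 mm wide; open, the fingers measure 114 mm over their backs; the gripper's body (76 mm by 85 mm) begins 54 mm behind the grasp point. The pads swing forward as they close: fully open they stand 13 mm farther back than shut.
Start: joints at [69.219, 21.967, 0.94, 78.501, -0.361, 79.538, -2.664], TCP at [0.185, -0.597, 0.253] pointing down, gripper open.
Joint ranges: [-169.22, 169.22], [-14.56, 117.87], [-87.37, 89.26], [10.42, 133.3], [-82.24, 262.24], [0.94, 117.77], [-172.7, 172.7]. Speed limits (degrees/s): [136.94, 136.94, 172.46, 172.46, 180, 180, 180].

INTERFACE

Orientations are given as a 3x3 rotation matrix whose columns are the frame's x, y, z axes.
In Python, from workcell import r gives the robot as it stands.
- The arm moves only by the tool arm_command, never from a script. Its argument "rows" is a list of rows, each a list of 5 numbers: the opening, from 0 (shut) to 1 (fully open), then the shift along the tool's x, y, z as a fraction of full scale, then the turn about the tool's z as a fraction of full scale. In form: [[grip, tx, ty, tz, yaw], ...]. A call has 1 to 12 rows; each row shifts and turns the commanded pose from where the row before left it, along the tool's axes as they then stand; what a row does not reach is not made up. Full scale, the value 1, is 0.04 m for a shift and 10 degrees for a turn. A row lasts 1/8 s, in which the tool goes at most 62.5 mm and 10.7 degrees, less where a joint would pass 70% of its speed; a pose out of reach is approached as far as the arm can. A call with a number of a shift or a turn outside -1 to 1 is refused whole. A call with a gripper value outside its range is refused whole. The fingers move at their own pace and stop on an object; "grip_force" is the grip in N (left out, the last holds). Time passes only in rows, so rows that do not move let the fingers close. It gives the time, the measured TCP pose, the force, the opening and the grip force at its end, in the units of the state.
- r.read_state(): the state, without advancing time (a new reading comes with each control period).
- r.camera(name): name is "side" or "top"; returns a dict with "pixels" (400x640x3 uint8, red, green, blue), "camera_matrix" (3x3 intrinsics, pixels), "D" ([k1, k2, p1, p2, k3] as OpenCV has them; the pictures are not rectified), "world_from_camera" (4x4, takes a point from camera to world coordinates). Camera axes: x right, y down, z forward; pixel columns grow to the right and rows downward; lengths in m; the calibration is good to about 2 mm. A picture is of the moment at which its call begins. There is no depth.
- r.sign_off(): hands the job in; it is judged then, once.
Trained networks look in the newest picture that a camera, given by its name, has taken for a name from the list of things; names that differ only in an ending like _2 or _b are one class to them, and where a whole thing is asked for, a point or a joint stands for the part that bears it (a point fixed in the world has none). Each returns a list of dicts, best first, with "confidence" (0 to 1); they miss things now and then, are a little off and sometimes report something else, mostly with a low value. They report only what shows in the picture. A call takes as long as a camera call. They do not tell look-alikes from the thing itself.
- r.look_for(thing, camera): "xyz" ([x, y, z] in m, in world coordinates, good to about 4 mm: the middle of the surface that is visible of it).
- r.mark_of(thing, camera): "xyz" ([x, y, z] in m, in world coordinates, good to about 4 mm: a listed point, or the origin of a listed thing).
The state is a dict: "time_s": time; "joint_positions": joint angles; "joint_velocities": joint speeds; "joint_efforts": joint torques, N m; "position": TCP position; "ee_rot": TCP orientation; "wrist_force": force on the tool from outside, world axes, zero at the start; "ft_torque": the same for the moment, N m; "width": opening from 0.0 (shut) to 1.0 (fully open); "gripper_force": force on a finger pad.
Only numpy, scipy, OpenCV 4.12 (cv2) and the standard library are available. Lean on these libraries where they do the work, as an engineer would, in place of code of your own. Each camera call takes 0.05 s, during which the arm holds its last target. There are 200 camera calls.

TASK

Lay the loose picket panel flat in the glue-up jig on the bench, face up as it lies, with its feet up against the end stop. Then turn the black wing knob clockwise until the eccentric bears on the corner post and holds the panel snugly against the fence: tight enough that it stays clamped when you let go, but not so hard that it dents the soft wood. Leave the spool, the glue bottle and the spare picket alone.

Things in the scene. Friction and masses are not known exactly. Their poses are not given: they have to be found in the camera images.
- panel: Picket planter end panel, grey-washed wood, about 0.2 kg, lying on its back; origin: centre of the underside, z up. 184 mm wide over two corner posts (20 x 20 mm, 120 long along x, centred at y = -82 and +82). Two rails along y (16 wide, at x = -36 and +36, z 2 to 12) carry three pickets (20 wide, along x at y = -48, 0, +48, z 12 to 20, x -68 to +50, points at -x)
- panel_grip (a point): On the panel's middle picket, over its centre of mass, 16 mm over the panel's underside. The picket is 20 mm wide (across y), 8 thick, its top 20 mm over the underside, with 28 mm free on both sides down to the ground between the rails (x -28 to +28 mm): a good place to pinch. Axes as the panel's
- panel_foot (a point): Midway between the two post feet, in the plane of their flat end faces: 60, 0, 10 mm in the panel's frame. The feet point to the panel's +x and stand 10 mm beyond the pickets
- jig: Glue-up jig screwed to the bench: plywood bed 200 (x) by 300 mm (y), 12 thick, with an end stop, a fence and an eccentric clamp. Origin: at bench level; x points to the end stop, y from the clamp to the fence. The seated panel has its axes along the jig's, its origin at x = 0, z = 12 mm, its +y post on the fence. With the clamp open the panel has 5 to 13 mm of play across (y)
- stop_face (a point): On the end stop, a fixed wooden batten: middle of its face, at bed level, at 60, 0, 12 mm in the jig's frame. The face looks to the jig's -x, reaches from y = -90 to +75 mm and is 15 mm high
- fence_zone (a point): Where the fence's face would be at the middle of its setting: 0, 90, 12 mm in the jig's frame. The fence is a wooden batten parallel to the jig's x, 150 mm long, 28 wide, 15 high over the bed, bolted in slots and set anew for each job: its face, which looks to -y, really lies anywhere from y = 86 to 94 mm. It must be seen or felt
- knob (a joint): Turn of knob and eccentric, rad, clockwise from above: about 0 = open, stop at 3. The lobe reaches 24 - 9 cos(value) mm from the pivot towards the fence: it meets the seated panel somewhere from 1.1 to 2.05. Bare, it takes 0.3 N m to turn (0.1 may stay when stopped); each 10 N of clamping adds about 0.2. Let go, it eases back slightly and holds. Snug is over 8 N; over 50 N dents the wood
- knob_grip (a point): On the pivot, 58 mm over the bench, at the wing that one turns: a bar 50 mm long, 12 wide, 30 high (39 to 69 mm over the bench), long along this point's x axis, which is the jig's x when the knob reads 0. The tops of the posts of a panel in the jig are at 32 mm, close beside it
- cam: Eccentric clamp: black wing knob on a dark wooden disc, its pivot in a rubber bush that gives about 1 mm for 25 N. Origin: on the vertical pivot at bed level, 0, -118, 12 mm in the jig's frame. The disc, 48 mm across, 0.5 to 22 mm over the bed, has its centre 9 mm from the pivot on this body's -y side: away from the fence when open, towards it at half a turn
- spool: Spool of red ribbon lying flat, white flanges 80 mm across, 28 mm high; bystander. Origin: centre of the underside
- glue: White glue bottle standing, 48 mm across, 120 mm high; bystander. Origin: centre of the underside
- spare: Single spare picket lying flat, 118 mm long, 20 wide, 8 thick; bystander. Origin: underside, near its middle
Not all that is in view belongs to the job. There is more than one size of the panel; the one meant has the size given above.

How it is judged:
By the outcome, as a careful person would: the job done as asked, in the order asked, and still so for the second after the job is handed in, with the robot touching nothing.
It also fails if it takes over 72 s, if anything falls off the work surface, if the arm or the gripper's body presses on something with over 40 N, if the wrist force passes 120 N, or if a joint passes its speed limit or range.

## Working session

There is one attempt and no reset: what is moved stays moved. The work goes in short steps, Python scripts to look and compute and a tool call to move; the robot and the scene stay as the last step left them, time stands still between calls to the robot, and variables do not carry over. Pictures are saved under pics/ and viewed, at most 10 in all, crops included, and the job is handed in when it is done.

Besides the shell and the picture viewer there is one more tool, called in YAML: its name, and indented under it one key for each argument. arm_command: Moves the arm, as the interface text tells. Its arguments: {"type":"object","properties":{"rows":{"type":"array"},"grip_force":{"type":"number"}},"required":["rows"]}

```bash
ls; mkdir -p pics; cat > h.py <<'E'
from workcell import r
import numpy as np, cv2
def snap(c,fn=None):
    d=r.camera(c)
    if fn: cv2.imwrite('pics/'+fn,d['pixels'][:,:,::-1])
    return d
def ray(d,uv,z):
    p=cv2.undistortPoints(np.array([[uv]],float),d['camera_matrix'],np.array(d['D'],float))[0,0]
    T=np.array(d['world_from_camera']);v=T[:3,:3]@[p[0],p[1],1];o=T[:3,3]
    return o+v*(z-o[2])/v[2]
def proj(d,X):
    T=np.linalg.inv(np.array(d['world_from_camera']))
    return cv2.projectPoints(np.array(X,float).reshape(-1,1,3),cv2.Rodrigues(T[:3,:3])[0],T[:3,3],d['camera_matrix'],np.array(d['D'],float))[0][:,0]
E
python3 - <<'E'
from h import *
for c in ['top','side']:
    d=snap(c,c+'0.png')
    for t in ['panel','panel_grip','panel_foot','jig','stop_face','fence_zone','knob_grip','cam','spool','glue','spare']:
        for m in r.mark_of(t,c)[:3]:
            print(c,t,np.round(m['xyz'],4),round(m['confidence'],2),proj(d,m['xyz']).round()[0])
s=r.read_state();print(s['time_s'],np.round(s['ee_rot'],3).tolist())
E
```

```text
pics
top panel [ 0.6863  0.3159 -0.001 ] 0.8 [206. 153.]
top panel [2.843e-01 4.020e-01 1.000e-04] 0.78 [173. 289.]
top panel [5.204e-01 2.977e-01 4.000e-04] 0.7 [210. 208.]
top panel_grip [0.6868 0.3111 0.0144] 0.84 [206. 151.]
top panel_grip [0.5208 0.2957 0.0117] 0.77 [210. 207.]
top panel_grip [0.2851 0.3978 0.0196] 0.67 [172. 289.]
top panel_foot [0.5808 0.288  0.0109] 0.86 [213. 187.]
top panel_foot [0.7264 0.3244 0.0093] 0.76 [203. 139.]
top panel_foot [ 0.6032 -0.0708  0.0139] 0.33 [336. 177.]
top jig [ 0.5454 -0.0788  0.001 ] 0.58 [339. 197.]
top stop_face [ 0.6077 -0.0719  0.0164] 0.9 [336. 175.]
top fence_zone [0.5334 0.0085 0.0133] 0.92 [309. 201.]
top knob_grip [ 0.5649 -0.2008  0.0597] 0.81 [383. 186.]
top cam [ 0.565  -0.1955  0.0149] 0.63 [379. 189.]
top spool [ 0.7543 -0.0887  0.0011] 0.86 [340. 128.]
top spool [ 0.6023 -0.0727  0.0179] 0.65 [336. 177.]
top glue [ 0.7468  0.0912 -0.001 ] 0.7 [280. 132.]
top spare [ 0.5    -0.398  -0.0013] 0.68 [449. 211.]
side panel [0.6838 0.3131 0.002 ] 0.77 [363. 151.]
side panel [2.832e-01 4.019e-01 4.000e-04] 0.76 [253. 136.]
si
[... 194 characters left out ...]
03 0.0089] 0.97 [334. 152.]
side panel_foot [0.7299 0.3268 0.0066] 0.97 [375. 148.]
side panel_foot [0.3499 0.4409 0.0146] 0.73 [272. 128.]
side jig [ 0.5457 -0.0838  0.0013] 0.65 [326. 232.]
side stop_face [ 0.6022 -0.0745  0.01  ] 0.78 [347. 227.]
side fence_zone [0.5303 0.0112 0.0138] 0.96 [320. 205.]
side knob_grip [ 0.5631 -0.1982  0.0564] 0.74 [336. 250.]
side knob_grip [ 0.5471 -0.0835  0.0007] 0.47 [327. 232.]
side cam [ 0.5642 -0.1981  0.015 ] 0.66 [335. 261.]
side spool [ 0.7579 -0.0907 -0.0036] 0.77 [404. 236.]
side glue [ 0.7513  0.0871 -0.0024] 0.6 [392. 193.]
side spare [ 0.5    -0.4027 -0.001 ] 0.91 [307. 343.]
1.2 [[0.955, 0.295, 0.0], [0.295, -0.955, 0.0], [0.0, -0.0, -1.0]]
```

View pics/top0.png

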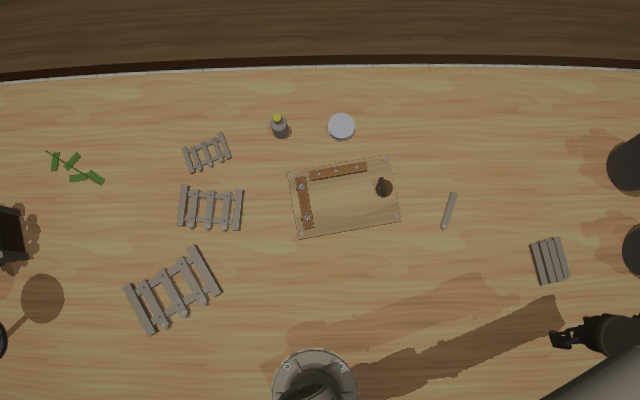

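View pics/side0.png

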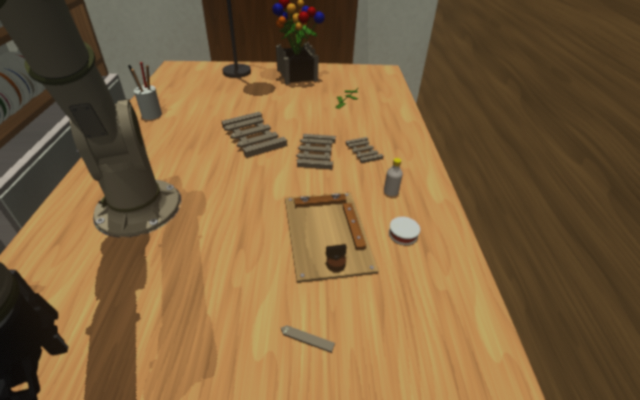

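The top view shows three look-alike panels: small at (206,152), medium at (210,208) and large at (172,289). The jig is at (343,197), with its fence on the left, its end stop at the top and the knob at (383,187). The medium panel looks right, so I'll check its size in a crop.

```bash
python3 - <<'E'
from h import *
d=snap('top')
im=d['pixels'][:,:,::-1]
a=cv2.resize(im[175:245,170:250],None,fx=7,fy=7,interpolation=cv2.INTER_CUBIC)
b=cv2.resize(im[145:245,280:410],None,fx=6,fy=6,interpolation=cv2.INTER_CUBIC)
cv2.imwrite('pics/pan.png',a);cv2.imwrite('pics/jig.png',b)
s=snap('side')
def mk(t):
    return {c:[m['xyz'] for m in r.mark_of(t,c)] for c in('top','side')}
for n,(p,q) in {'small':((186,160),(227,146)),'med':((182,205),(239,210)),'large':((139,309),(205,271))}.items():
    A,B=ray(d,p,.02),ray(d,q,.02);print(n,np.linalg.norm(A-B).round(3))
E
```

```text
small 0.128
med 0.168
large 0.218
```

View pics/pan.png

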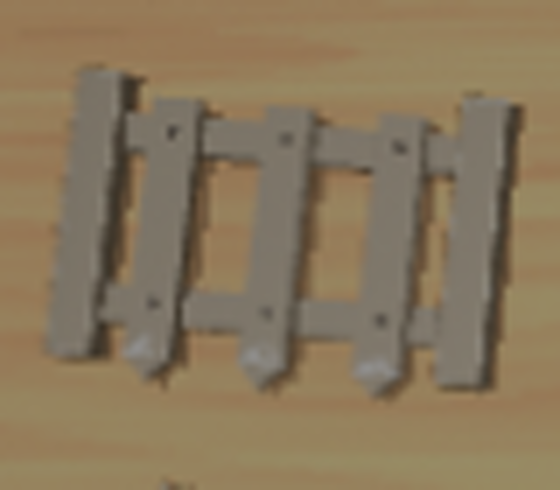

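View pics/jig.png

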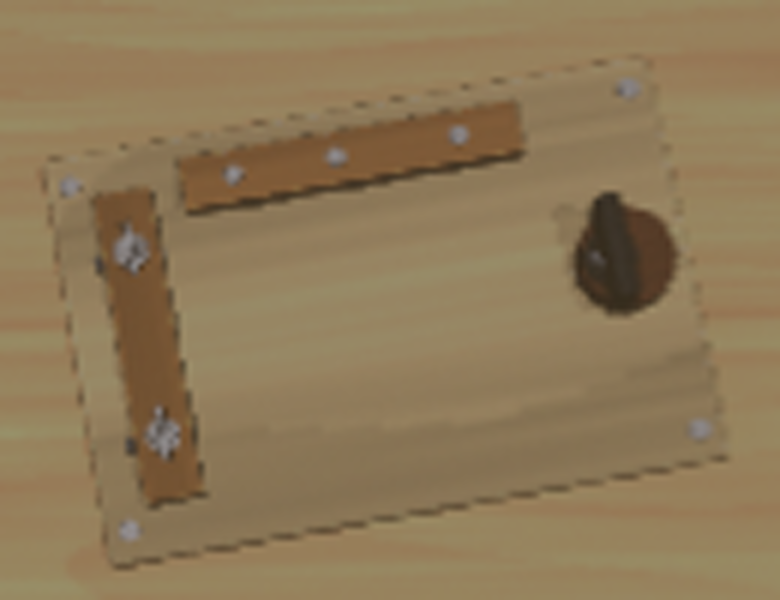

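Medium panel confirmed: about 184 mm wide in the crop, with its feet towards the top. The jig crop shows the bed corners, the fence face running from (155,190) to (203,490), and the wing along the jig's x. Next I'll fit the poses.

```bash
python3 - <<'E'
from h import *
d=snap('top')
def P(l,s,o,z): return np.array([ray(d,((x+.5)/s-.5+o[0],(y+.5)/s-.5+o[1]),z)[:2] for x,y in l])
def fit(body,world):
    b=np.array(body)/1e3;w=world;bc,wc=b.mean(0),w.mean(0)
    H=(b-bc).T@(w-wc);a=np.arctan2(H[0,1]-H[1,0],H[0,0]+H[1,1])
    R=np.array([[np.cos(a),-np.sin(a)],[np.sin(a),np.cos(a)]]);t=wc-R@bc
    print('t',t.round(4),'yaw',np.degrees(a).round(2),'res mm',((b@R.T+t-w)*1e3).round(1).tolist());return R,t
Rp,tp=fit([(60,92),(60,-92),(-60,-92),(-60,92)],P([(81,70),(516,104),(490,389),(47,354)],7,(170,175),.02))
Rj,tj=fit([(100,150),(100,-150),(-100,-150),(-100,150)],P([(43,160),(650,62),(728,457),(118,567)],6,(280,145),.012))
J=lambda w:((w-tj)@Rj*1e3).round(1).tolist()
print('fence top edge',J(P([(153,190),(202,490)],6,(280,145),.027)))
print('stop top face edge',J(P([(187,212),(523,153)],6,(280,145),.027)), 'knob top ends',J(P([(607,198),(625,308)],6,(280,145),.069)))
print('nets jig', J(np.array([.5649,-.2008])),J(np.array([.5328,.0098])),J(np.array([.605,-.0732])))
print('grip',tp, 'seat', tj)
E
```

```text
t [0.5185 0.2935] yaw -5.14 res mm [[-0.2, -1.0], [1.3, -0.2], [-0.5, 1.4], [-0.6, -0.2]]
t [ 0.5459 -0.0928] yaw 8.96 res mm [[-0.7, -0.4], [2.0, -0.2], [-1.0, -2.6], [-0.2, 3.2]]
fence top edge [[73.3, 100.2], [-72.7, 101.5]]
stop top face edge [[59.8, 86.0], [60.5, -77.3]] knob top ends [[23.6, -105.3], [-28.4, -103.4]]
nets jig [2.0, -109.7] [3.0, 103.4] [61.4, 10.1]
grip [0.51853224 0.29346482] seat [ 0.54588941 -0.09277887]
```

```bash
cat > plan.py <<'E'
from h import *
import sys
# usage: plan.py yaw_world x y z [yaw x y z ...]; prints rows (40 mm/10 deg units); tool y angle is yaw
def rows(wps,g,vs=.95,s=None):
    s=s or r.read_state();R=np.array(s['ee_rot']);p=np.array(s['position']);a=np.degrees(np.arctan2(R[1,1],R[0,1]))
    out=[]
    for yaw,x,y,z in wps:
        q=np.array([x,y,z]);dy=yaw-a
        n=int(np.ceil(max(np.linalg.norm(q-p)/.04,abs(dy)/10)/vs))
        for i in range(n):
            t=np.radians(a);T=np.array([[np.sin(t),np.cos(t),0],[-np.cos(t),np.sin(t),0],[0,0,-1]])
            T=np.c_[[-np.sin(-t),-np.cos(t),0],[np.cos(t),np.sin(t),0],[0,0,-1]]
            w=(q-p)/(n-i);u=np.round(T.T@w/.04,2);k=round(-(yaw-a)/(n-i)/10,2)
            out.append([g,*u.tolist(),k]);p=p+T@u*.04;a-=k*10
    return out
if __name__=='__main__':
    v=list(map(float,sys.argv[2:]));R=rows([v[i:i+4] for i in range(0,len(v),4)],float(sys.argv[1]))
    for i in range(0,len(R),12): print(str(R[i:i+12]).replace('-0.0,','0,'))
    s=r.read_state();print(s['time_s'],np.round(s['position'],4),np.round(s['wrist_force'],1),s['width'])
E
python3 plan.py .42 5 .45 -.3 .25 84.9 .5185 .2935 .2
```

```text
[[0.42, -0.78, -0.47, 0.01, np.float64(-0.71)], [0.42, -0.83, -0.37, 0.01, np.float64(-0.71)], [0.42, -0.87, -0.26, 0.01, np.float64(-0.71)], [0.42, -0.89, -0.15, 0.01, np.float64(-0.71)], [0.42, -0.9, -0.04, 0.01, np.float64(-0.71)], [0.42, -0.9, 0.07, 0.01, np.float64(-0.71)], [0.42, -0.89, 0.18, 0.0, np.float64(-0.7)], [0.42, -0.86, 0.29, 0.01, np.float64(-0.71)], [0.42, -0.82, 0.39, 0.0, np.float64(-0.7)], [0.42, -0.76, 0.49, 0.01, np.float64(-0.71)], [0.42, -0.69, 0.57, 0.0, np.float64(-0.7)], [0.42, -0.91, 0.19, 0.08, np.float64(-0.5)]]
[[0.42, -0.9, 0.27, 0.08, np.float64(-0.5)], [0.42, -0.87, 0.34, 0.08, np.float64(-0.5)], [0.42, -0.84, 0.42, 0.08, np.float64(-0.5)], [0.42, -0.8, 0.49, 0.08, np.float64(-0.5)], [0.42, -0.75, 0.56, 0.08, np.float64(-0.5)], [0.42, -0.7, 0.62, 0.08, np.float64(-0.5)], [0.42, -0.64, 0.68, 0.08, np.float64(-0.5)], [0.42, -0.58, 0.73, 0.08, np.float64(-0.5)], [0.42, -0.51, 0.78, 0.08, np.float64(-0.5)], [0.42, -0.45, 0.82, 0.08, np.float64(-0.5)], [0.42, -0.37, 0.85, 0.07, np.float64(-0.5)], [0.42, -0.3, 0.88, 0.08, np.float64(-0.5)]]
[[0.42, -0.22, 0.91, 0.07, np.float64(-0.5)], [0.42, -0.13, 0.92, 0.08, np.float64(-0.5)], [0.42, -0.06, 0.93, 0.07, np.float64(-0.49)]]
1.35 [ 0.1846 -0.5971  0.2533] [-0.  -0.2  0.4] 0.9993211085386751
```

```bash
sed -i '/T=np.array(\[\[np.sin/d' plan.py; sed -i 's/t=np.radians(a);T=.*/t=np.radians(a)/; s/\[-np.sin(-t),-np.cos(t),0\]/[-np.sin(t),np.cos(t),0]/; s/k=round(/k=round(float(/; s#(n-i)/10,2)#(n-i)/10),2)#' plan.py; sed -n 8,18p plan.py; python3 plan.py .42 5 .45 -.3 .25 84.9 .5185 .2935 .2
```

```text
q=np.array([x,y,z]);dy=yaw-a
        n=int(np.ceil(max(np.linalg.norm(q-p)/.04,abs(dy)/10)/vs))
        for i in range(n):
            T=np.c_[[-np.sin(t),np.cos(t),0],[np.cos(t),np.sin(t),0],[0,0,-1]]
            w=(q-p)/(n-i);u=np.round(T.T@w/.04,2);k=round(float(-(yaw-a)/(n-i)/10),2)
            out.append([g,*u.tolist(),k]);p=p+T@u*.04;a-=k*10
    return out
if __name__=='__main__':
    v=list(map(float,sys.argv[2:]));R=rows([v[i:i+4] for i in range(0,len(v),4)],float(sys.argv[1]))
    for i in range(0,len(R),12): print(str(R[i:i+12]).replace('-0.0,','0,'))
    s=r.read_state();print(s['time_s'],np.round(s['position'],4),np.round(s['wrist_force'],1),s['width'])Traceback (most recent call last):
  File "plan.py", line 16, in <module>
    v=list(map(float,sys.argv[2:]));R=rows([v[i:i+4] for i in range(0,len(v),4)],float(sys.argv[1]))
                                      ~~~~^^^^^^^^^^^^^^^^^^^^^^^^^^^^^^^^^^^^^^^^^^^^^^^^^^^^^^^^^^
  File "plan.py", line 11, in rows
    T=np.c_[[-np.sin(t),np.cos(t),0],[np.cos(t),np.sin(t),0],[0,0,-1]]
                     ^
NameError: name 't' is not defined
```

```bash
sed -i 's/^            T=np.c_/            t=np.radians(a);T=np.c_/' plan.py; python3 plan.py .42 5 .45 -.3 .25 84.9 .5185 .2935 .2 | head -1 | cut -c1-80
```

```text
[[0.42, 0.78, -0.47, 0.01, -0.71], [0.42, 0.83, -0.37, 0.01, -0.71], [0.42, 0.87
```

arm_command:
  rows:
    - [0.42,0.78,-0.47,0,-0.71]
    - [0.42,0.83,-0.37,0,-0.71]
    - [0.42,0.87,-0.26,0,-0.71]
    - [0.42,0.89,-0.15,0,-0.71]
    - [0.42,0.9,-0.04,0,-0.71]
    - [0.42,0.9,0.07,0,-0.71]
    - [0.42,0.89,0.18,0,-0.7]
    - [0.42,0.86,0.29,0,-0.71]
    - [0.42,0.82,0.39,0,-0.7]
    - [0.42,0.76,0.49,0,-0.71]
    - [0.42,0.69,0.57,0,-0.7]
    - [0.42,0.91,0.19,0.08,-0.5]

```text
time_s: 2.85
position: [0.4556, -0.2623, 0.2501]
ee_rot: [[-0.177, 0.984, 0.001], [0.984, 0.177, 0.0], [0.0, 0.001, -1.0]]
wrist_force: [0.5, 0.3, 0.7]
width: 0.421
gripper_force: 0.0
```

arm_command:
  rows:
    - [0.42,0.9,0.27,0.08,-0.5]
    - [0.42,0.87,0.34,0.08,-0.5]
    - [0.42,0.84,0.42,0.08,-0.5]
    - [0.42,0.8,0.49,0.08,-0.5]
    - [0.42,0.75,0.56,0.08,-0.5]
    - [0.42,0.7,0.62,0.08,-0.5]
    - [0.42,0.64,0.68,0.08,-0.5]
    - [0.42,0.58,0.73,0.08,-0.5]
    - [0.42,0.51,0.78,0.08,-0.5]
    - [0.42,0.45,0.82,0.08,-0.5]
    - [0.42,0.37,0.85,0.08,-0.5]
    - [0.42,0.3,0.88,0.08,-0.5]

```text
time_s: 4.35
position: [0.5052, 0.1844, 0.2117]
ee_rot: [[-0.941, 0.338, 0.0], [0.338, 0.941, 0.0], [-0.0, 0.0, -1.0]]
wrist_force: [0.7, -0.5, -0.2]
width: 0.419
gripper_force: 0.0
```

```bash
python3 plan.py .42 84.9 .5185 .2935 .08; python3 -c "
from h import *
s=r.read_state();print(np.round(s['joint_positions'],1))"
```

```text
[[0.42, 0.12, 0.54, 0.66, -0.29], [0.42, 0.1, 0.54, 0.66, -0.29], [0.42, 0.07, 0.54, 0.66, -0.3], [0.42, 0.04, 0.55, 0.66, -0.29], [0.42, 0.0, 0.55, 0.65, -0.3]]
4.35 [0.5052 0.1844 0.2117] [ 0.7 -0.5 -0.2] 0.4188647418020586
[ 15.4  18.5 -47.5  94.3  14.2  73.4  35.5]
```

arm_command:
  rows:
    - [0.42,0.2,0.9,0.66,-0.5]
    - [0.42,0.1,0.8,0.66,-0.5]
    - [0.42,0,0.3,0.66,-0.4]
    - [0.42,0,0,0.66,0]
    - [0.42,0,0,0,0]

```text
time_s: 4.97
position: [0.5152, 0.2628, 0.1042]
ee_rot: [[-0.995, 0.103, -0.004], [0.103, 0.995, -0.001], [0.004, -0.002, -1.0]]
wrist_force: [-0.5, -0.5, -0.0]
width: 0.421
gripper_force: 0.0
```

```bash
python3 plan.py .42 84.9 .5185 .2935 .08; python3 - <<'E'
from h import *
d=snap('side','side1.png')
for c in ['top','side']:
    if c=='top': snap(c)
    for t in ['panel_grip','panel_foot']:
        for m in r.mark_of(t,c)[:4]: print(c,t,np.round(m['xyz'],4),round(m['confidence'],2))
im=d['pixels'][:,:,::-1]
cv2.imwrite('pics/s1.png',cv2.resize(im[90:190,250:410],None,fx=5,fy=5,interpolation=cv2.INTER_CUBIC))
E
```

```text
[[0.42, 0, 0.39, 0.3, -0.04], [0.42, -0.01, 0.38, 0.31, -0.04]]
4.975 [0.5152 0.2628 0.1042] [-0.5 -0.5 -0. ] 0.42061421899799445
top panel_grip [0.6864 0.3107 0.0126] 0.89
top panel_grip [0.2832 0.3995 0.019 ] 0.63
top panel_foot [0.3517 0.4418 0.0176] 0.68
top panel_foot [0.7244 0.3234 0.0096] 0.61
side panel_grip [0.2835 0.4036 0.0183] 0.96
side panel_grip [0.685  0.3127 0.0151] 0.76
side panel_grip [ 0.4984 -0.3987 -0.0014] 0.62
side panel_grip [0.5203 0.2959 0.012 ] 0.61
side panel_foot [0.577  0.2886 0.0109] 0.91
side panel_foot [0.7263 0.3268 0.0071] 0.86
side panel_foot [0.3528 0.4429 0.0162] 0.58
```

View pics/s1.png

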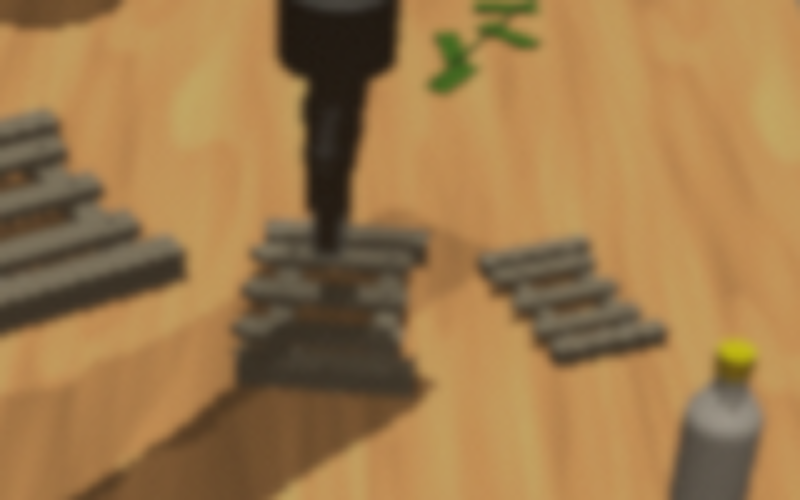

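The side crop shows the gripper over the medium panel, whose middle picket is at about (325,290) in the crop. Now I'll centre on it and descend.

arm_command:
  rows:
    - [0.42,-0.02,0.4,0.4,-0.05]
    - [0.42,-0.03,0.41,0.4,-0.04]
    - [0.42,0,0,0.3,0]
    - [0.42,0,0,0,0]
    - [0.42,0,0,0,0]

```text
time_s: 5.9
position: [0.5226, 0.2941, 0.0628]
ee_rot: [[-0.996, 0.09, 0.001], [0.09, 0.996, -0.0], [-0.001, 0.0, -1.0]]
wrist_force: [0.6, -0.4, 1.3]
width: 0.42
gripper_force: 0.0
```

```bash
python3 plan.py .42 84.9 .5195 .295 .027
```

```text
[[0.42, 0.08, 0.02, 0.89, -0.01]]
5.9 [0.5226 0.2941 0.0628] [ 0.6 -0.4  1.3] 0.42046293315559724
```

arm_command:
  rows:
    - [0.42,0.07,0.02,0.3,0]
    - [0.42,0,0,0.3,0]
    - [0.42,0,0,0.29,0]
    - [0.42,0,0,0,0]

```text
time_s: 6.4
position: [0.5187, 0.2952, 0.025]
ee_rot: [[-0.996, 0.089, -0.002], [0.089, 0.996, -0.001], [0.002, -0.001, -1.0]]
wrist_force: [0.3, -0.4, -0.1]
width: 0.421
gripper_force: 0.0
```

arm_command:
  rows:
    - [0.1,0,0,0,0]
    - [0.1,0,0,0,0]
    - [0.1,0,0,0,0]
    - [0.1,0,0,0,0]
  grip_force: 40

```text
time_s: 6.9
position: [0.5195, 0.2958, 0.0267]
ee_rot: [[-0.996, 0.089, 0.0], [0.089, 0.996, 0.0], [-0.0, 0.0, -1.0]]
wrist_force: [0.4, -0.3, -0.4]
width: 0.222
gripper_force: 39.4
```

```bash
python3 plan.py .1 84.9 .52 .29 .12 98.9 .5393 -.0879 .12
```

```text
[[0.1, -0.01, -0.05, -0.78, -0.0], [0.1, -0.01, -0.05, -0.78, -0.0], [0.1, -0.01, -0.04, -0.77, -0.0], [0.1, -0.13, -0.94, 0, -0.14], [0.1, -0.11, -0.94, 0, -0.14], [0.1, -0.09, -0.94, 0, -0.14], [0.1, -0.06, -0.94, 0, -0.14], [0.1, -0.04, -0.95, 0, -0.14], [0.1, -0.02, -0.95, 0, -0.14], [0.1, 0.01, -0.95, 0, -0.14], [0.1, 0.03, -0.94, 0, -0.14], [0.1, 0.05, -0.94, 0, -0.14]]
[[0.1, 0.08, -0.95, 0, -0.14]]
6.9 [0.5195 0.2958 0.0267] [ 0.4 -0.3 -0.4] 0.22224172858980698
```

arm_command:
  rows:
    - [0.1,0,-0.05,-0.4,0]
    - [0.1,0,-0.05,-0.8,0]
    - [0.1,0,-0.04,-0.7,0]
    - [0.1,0,0,-0.43,0]
  grip_force: 45

```text
time_s: 7.4
position: [0.5195, 0.2905, 0.1222]
ee_rot: [[-0.996, 0.089, 0.002], [0.089, 0.996, 0.001], [-0.002, 0.001, -1.0]]
wrist_force: [1.0, -0.9, -1.4]
width: 0.222
gripper_force: 44.2
```

arm_command:
  rows:
    - [0.1,-0.13,-0.6,0,-0.14]
    - [0.1,-0.11,-0.94,0,-0.14]
    - [0.1,-0.09,-0.94,0,-0.14]
    - [0.1,-0.06,-0.94,0,-0.14]
    - [0.1,-0.04,-0.95,0,-0.14]
    - [0.1,-0.02,-0.95,0,-0.14]
    - [0.1,0.01,-0.95,0,-0.14]
    - [0.1,0.03,-0.94,0,-0.14]
    - [0.1,0.05,-0.94,0,-0.14]
    - [0.1,0.08,-0.95,0,-0.14]
    - [0.1,0,-0.34,0,0]
    - [0.1,0,0,0,0]

```text
time_s: 8.9
position: [0.5412, -0.0885, 0.1198]
ee_rot: [[-0.988, -0.152, -0.0], [-0.152, 0.988, 0.0], [0.0, 0.0, -1.0]]
wrist_force: [-0.7, 0.6, -1.4]
width: 0.221
gripper_force: 44.2
```

```bash
python3 plan.py .1 98.9 .5393 -.0879 .06; python3 - <<'E'
from h import *
d=snap('top')
im=d['pixels'][:,:,::-1]
b=cv2.resize(im[145:245,280:410],None,fx=6,fy=6,interpolation=cv2.INTER_CUBIC)
d2=snap('side')
b2=cv2.resize(d2['pixels'][170:300,260:420,::-1],(640,520),interpolation=cv2.INTER_CUBIC)[:, :]
for c in('top','side'):
  for t in('panel_foot','panel_grip','stop_face','fence_zone'):
    for m in r.mark_of(t,c)[:2]:print(c,t,np.round(m['xyz'],4),round(m['confidence'],2))
cv2.imwrite('pics/t2.png',b);cv2.imwrite('pics/s2.png',b2)
E
```

```text
[[0.1, 0.02, 0.01, 0.75, -0.01], [0.1, 0.03, 0.01, 0.74, -0.0]]
8.9 [ 0.5412 -0.0885  0.1198] [-0.7  0.6 -1.4] 0.22145470088371283
top panel_foot [ 0.6006 -0.0801  0.1004] 0.82
top panel_foot [0.3532 0.4422 0.0183] 0.74
top panel_grip [0.2844 0.4009 0.0197] 0.83
top panel_grip [ 0.5418 -0.0898  0.1094] 0.76
top stop_face [ 0.6023 -0.0736  0.0138] 0.71
top stop_face [ 0.5014 -0.3977  0.0026] 0.36
top fence_zone [0.5316 0.005  0.0177] 0.92
side panel_foot [0.7278 0.3265 0.0033] 0.82
side panel_foot [0.35   0.4424 0.0157] 0.75
side panel_grip [0.6865 0.3118 0.0127] 0.96
side panel_grip [ 0.5429 -0.0849  0.1048] 0.69
side stop_face [ 0.6011 -0.0719  0.0118] 0.74
side fence_zone [0.5315 0.0053 0.0131] 0.88
```

View pics/s2.png

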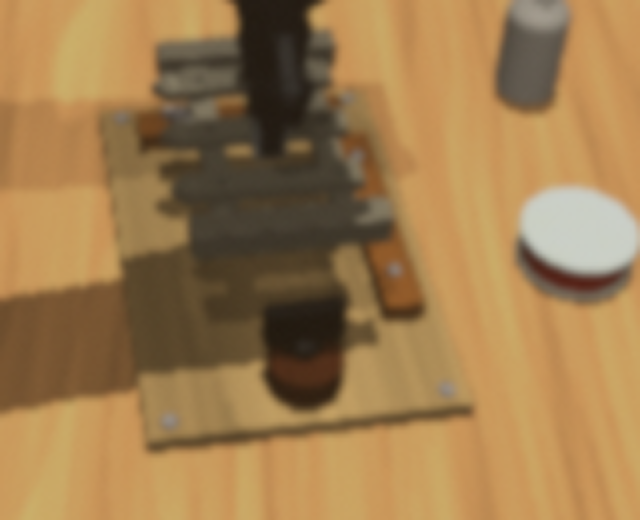

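The panel hangs level over the jig with its feet towards the stop, the fence behind it and the knob in front. Now I'll lower it.

arm_command:
  rows:
    - [0.1,0.03,-0.01,0.5,-0.01]
    - [0.1,0.02,-0.01,0.5,0]
    - [0.1,0,0,0.5,0]
    - [0.1,0,0,0,0]
    - [0.1,0,0,0,0]

```text
time_s: 10.02
position: [0.5397, -0.0888, 0.0598]
ee_rot: [[-0.988, -0.156, 0.0], [-0.156, 0.988, 0.0], [-0.0, 0.0, -1.0]]
wrist_force: [0.5, -0.1, -1.3]
width: 0.218
gripper_force: 44.2
```

```bash
python3 plan.py .1 98.9 .5395 -.0894 .040
```

```text
[[0.1, 0.01, -0.01, 0.5, 0.01]]
10.025 [ 0.5397 -0.0888  0.0598] [ 0.5 -0.1 -1.3] 0.2184781401846185
```

arm_command:
  rows:
    - [0.1,0,-0.01,0.2,0]
    - [0.1,0,0,0.15,0]
    - [0.1,0,0,0.13,0]
    - [0.1,0,0,0,0]
    - [0.1,0,0,0,0]

```text
time_s: 10.65
position: [0.5396, -0.0893, 0.0407]
ee_rot: [[-0.988, -0.156, 0.0], [-0.156, 0.988, 0.0], [-0.0, 0.0, -1.0]]
wrist_force: [-0.1, 0.5, -2.2]
width: 0.216
gripper_force: 44.3
```

arm_command:
  rows:
    - [0.1,0,0,0.03,0]
    - [0.1,-0.04,0,0,0]
    - [0.1,-0.04,0,0,0]
    - [0.1,-0.03,0,0,0]
    - [0.1,0,0,0,0]

```text
time_s: 11.28
position: [0.5439, -0.0886, 0.0393]
ee_rot: [[-0.988, -0.156, 0.0], [-0.156, 0.988, 0.0], [-0.0, 0.0, -1.0]]
wrist_force: [0.1, 0.1, -2.6]
width: 0.216
gripper_force: 44.3
```

arm_command:
  rows:
    - [0.1,-0.02,0,0,0]
    - [0.1,-0.02,0,0,0]
    - [0.1,0,0,0,0]

```text
time_s: 11.65
position: [0.5454, -0.0884, 0.0393]
ee_rot: [[-0.988, -0.156, 0.0], [-0.156, 0.988, 0.0], [-0.0, 0.0, -1.0]]
wrist_force: [-0.3, 0.0, -1.3]
width: 0.223
gripper_force: 44.3
```

arm_command:
  rows:
    - [0.1,-0.02,0,0,0]
    - [0.1,-0.02,0,0,0]
    - [0.1,0,0,0,0]

```text
time_s: 12.02
position: [0.546, -0.0886, 0.039]
ee_rot: [[-0.988, -0.156, -0.002], [-0.156, 0.988, -0.0], [0.002, -0.0, -1.0]]
wrist_force: [-4.9, -1.3, 0.3]
width: 0.22
gripper_force: 44.5
```

arm_command:
  rows:
    - [0.1,-0.02,0,0,0]
    - [0.1,0,0,0,0]

```text
time_s: 12.28
position: [0.546, -0.0886, 0.0389]
ee_rot: [[-0.988, -0.156, -0.004], [-0.156, 0.988, -0.001], [0.004, -0.0, -1.0]]
wrist_force: [-7.7, -1.2, 3.6]
width: 0.223
gripper_force: 44.8
```

Stop reached. Next, across to the fence.

arm_command:
  rows:
    - [0.1,0,0.03,0,0]
    - [0.1,0,0.03,0,0]
    - [0.1,0,0,0,0]

```text
time_s: 12.65
position: [0.5458, -0.0873, 0.0387]
ee_rot: [[-0.988, -0.155, -0.003], [-0.155, 0.988, -0.002], [0.004, -0.001, -1.0]]
wrist_force: [-5.2, -4.3, 0.4]
width: 0.22
gripper_force: 44.5
```

arm_command:
  rows:
    - [0.1,0,0.03,0,0]
    - [0.1,0,0.02,0,0]
    - [0.1,0,0,0,0]

```text
time_s: 13.02
position: [0.5455, -0.0855, 0.0387]
ee_rot: [[-0.988, -0.155, -0.003], [-0.155, 0.988, -0.002], [0.004, -0.002, -1.0]]
wrist_force: [-6.0, -4.1, 0.2]
width: 0.217
gripper_force: 44.5
```

arm_command:
  rows:
    - [0.1,0,0.03,0,0]
    - [0.1,0,0.02,0,0]
    - [0.1,0,0,0,0]

```text
time_s: 13.4
position: [0.5452, -0.0835, 0.0387]
ee_rot: [[-0.988, -0.155, -0.003], [-0.155, 0.988, -0.002], [0.004, -0.002, -1.0]]
wrist_force: [-6.1, -5.0, -0.6]
width: 0.219
gripper_force: 44.5
```

arm_command:
  rows:
    - [0.1,0,0.03,0,0]
    - [0.1,0,0.02,0,0]
    - [0.1,0,0,0,0]

```text
time_s: 13.78
position: [0.5452, -0.0834, 0.0387]
ee_rot: [[-0.988, -0.153, -0.003], [-0.153, 0.988, -0.004], [0.003, -0.004, -1.0]]
wrist_force: [-5.4, -9.4, -1.1]
width: 0.22
gripper_force: 44.4
```

arm_command:
  rows:
    - [0.1,0,0,0.03,0]
    - [0.1,0,0,0,0]
    - [0.42,0,0,0,0]
    - [0.42,0,0,0,0]
    - [0.42,0,0,0,0]

```text
time_s: 14.4
position: [0.5468, -0.0793, 0.0383]
ee_rot: [[-0.988, -0.157, 0.001], [-0.157, 0.988, 0.001], [-0.001, 0.0, -1.0]]
wrist_force: [0.2, 0.2, -0.5]
width: 0.42
gripper_force: 0.0
```

arm_command:
  rows:
    - [0.42,0,0,-0.3,0]
    - [0.42,0,0,-0.6,0]
    - [0.42,0,0,-0.9,0]
    - [0.42,0,0,-0.9,0]
    - [0.42,0,0,0,0]
    - [0.42,0,0,0,0]

```text
time_s: 15.15
position: [0.5463, -0.0798, 0.1462]
ee_rot: [[-0.988, -0.156, 0.0], [-0.156, 0.988, -0.0], [-0.0, -0.0, -1.0]]
wrist_force: [-0.4, 0.5, -1.0]
width: 0.42
gripper_force: 0.0
```

```bash
python3 plan.py .42 98.9 .5625 -.1976 .16; python3 - <<'E'
from h import *
for c in('top','side'):
  d=snap(c)
  im=d['pixels'][:,:,::-1]
  if c=='side': cv2.imwrite('pics/s3.png',cv2.resize(im[180:290,270:390],None,fx=5,fy=5,interpolation=cv2.INTER_CUBIC))
  for t in('panel_foot','panel','knob_grip','cam'):
    for m in r.mark_of(t,c)[:4]:
      if -.3<m['xyz'][1]<.05:print(c,t,np.round(m['xyz'],4),round(m['confidence'],2))
E
```

```text
[[0.42, 0.01, -0.74, -0.09, 0.0], [0.42, 0.02, -0.74, -0.08, 0.0], [0.42, 0.01, -0.75, -0.09, 0.0], [0.42, 0.02, -0.74, -0.08, 0.01]]
15.15 [ 0.5463 -0.0798  0.1462] [-0.4  0.5 -1. ] 0.41969331524318226
top knob_grip [ 0.5632 -0.1981  0.0577] 0.61
top cam [ 0.5665 -0.1966  0.0159] 0.42
side panel_foot [ 0.6047 -0.0723  0.0207] 0.73
side panel [ 0.5438 -0.0835  0.0114] 0.65
side knob_grip [ 0.5628 -0.197   0.0585] 0.9
side knob_grip [0.5325 0.0084 0.0122] 0.74
side knob_grip [ 0.5462 -0.0828  0.0132] 0.59
side cam [ 0.5624 -0.193   0.0133] 0.9
```

View pics/s3.png

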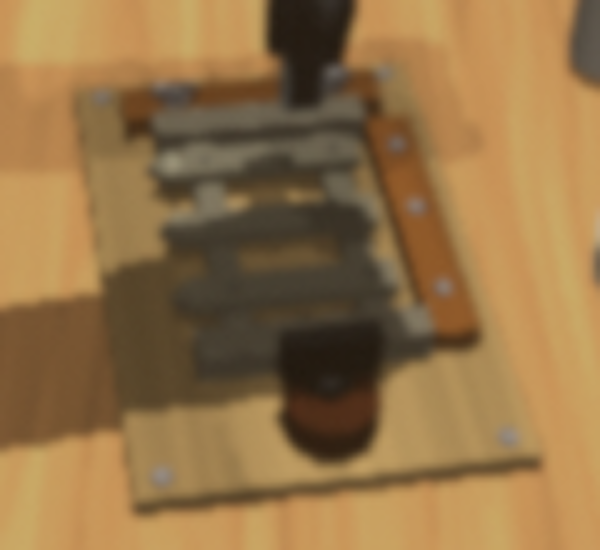

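The panel lies flat with its feet at the stop (right) and its post along the fence (top). Moving over to the knob.

arm_command:
  rows:
    - [0.42,0.01,-0.74,0.2,0]
    - [0.42,0.02,-0.74,0.2,0]
    - [0.42,0.01,-0.75,0.2,0]
    - [0.42,0.02,-0.74,0.2,0]
    - [0.42,0,0,0,0]
    - [0.42,0,0,0,0]

```text
time_s: 16.4
position: [0.5627, -0.1966, 0.1141]
ee_rot: [[-0.988, -0.157, 0.0], [-0.157, 0.988, 0.001], [-0.0, 0.001, -1.0]]
wrist_force: [-0.1, 0.5, 1.2]
width: 0.416
gripper_force: 0.0
```

```bash
python3 plan.py .42 98.9 .5628 -.1976 .062;python3 -c "
from h import *
s=r.read_state();print(np.round(s['joint_positions'],1),s['ft_torque'])"
```

```text
[[0.42, 0.0, -0.01, 0.65, 0.01], [0.42, 0.0, -0.01, 0.65, 0.0]]
16.4 [ 0.5627 -0.1966  0.1141] [-0.1  0.5  1.2] 0.41574152756568666
[ 49.3  31.5 -45.   92.   23.7  66.5  98. ] [ 0.04827626  0.02928001 -0.00716888]
```

arm_command:
  rows:
    - [0.42,0,-0.01,0.5,0]
    - [0.42,0,-0.01,0.5,0]
    - [0.42,0,0,0.3,0]
    - [0.42,0,0,0,0]
    - [0.42,0,0,0,0]

```text
time_s: 17.02
position: [0.5631, -0.1982, 0.0625]
ee_rot: [[-0.988, -0.156, 0.001], [-0.156, 0.988, 0.0], [-0.001, 0.0, -1.0]]
wrist_force: [0.5, -0.2, 0.1]
width: 0.419
gripper_force: 0.0
```

arm_command:
  rows:
    - [0.0,0,0,0,0]
    - [0.0,0,0,0,0]
    - [0.0,0,0,0,0]
    - [0.0,0,0,0,0]
  grip_force: 25

```text
time_s: 17.52
position: [0.5632, -0.1985, 0.0628]
ee_rot: [[-0.988, -0.156, 0.001], [-0.156, 0.988, -0.001], [-0.001, -0.001, -1.0]]
wrist_force: [-0.2, -0.4, 6.0]
width: 0.136
gripper_force: 28.0
```

```bash
python3 -c "
from h import *
s=r.read_state();print(np.round(s['joint_positions'],1),s['ft_torque'],s['position'],s['wrist_force'])"
```

```text
[ 48.1  34.8 -43.1  94.4  26.4  61.4  96.2] [-0.08707559  0.09708222  0.3158866 ] [ 0.56321301 -0.19848382  0.0628156 ] [-0.22978396 -0.44257155  5.96628705]
```

arm_command:
  rows:
    - [0.0,0,0,-0.04,0]
    - [0.0,0,0,0,0]
    - [0.0,0,0,0,0]
  grip_force: 70

```text
time_s: 17.9
position: [0.563, -0.1984, 0.0631]
ee_rot: [[-0.988, -0.156, 0.001], [-0.156, 0.988, 0.0], [-0.001, 0.0, -1.0]]
wrist_force: [4.8, -1.4, -7.2]
width: 0.13
gripper_force: 69.0
```

```bash
cat > st.py <<'E'
from h import *
s=r.read_state();R=np.array(s['ee_rot'])
print(s['time_s'],'J7',round(s['joint_positions'][6],1),'yaw',np.degrees(np.arctan2(R[1,1],R[0,1])).round(2),'tq',np.round(s['ft_torque'],3),np.round(s['position'],4),np.round(s['wrist_force'],1),s['width'],s['gripper_force'])
E
python3 st.py
```

```text
17.9 J7 96.2 yaw 98.98 tq [-0.279 -1.129  0.311] [ 0.563  -0.1984  0.0631] [ 4.8 -1.4 -7.2] 0.12953223412386822 69.03993487358093
```

arm_command:
  rows:
    - [0.0,0,0,0,0.3]
    - [0.0,0,0,0,0.6]
    - [0.0,0,0,0,0.6]
    - [0.0,0,0,0,0.5]
    - [0.0,0,0,0,0]
    - [0.0,0,0,0,0]

```text
time_s: 18.65
position: [0.5631, -0.1981, 0.0631]
ee_rot: [[-0.982, 0.19, 0.001], [0.19, 0.982, 0.001], [-0.0, 0.001, -1.0]]
wrist_force: [5.1, -0.8, -7.2]
width: 0.128
gripper_force: 68.8
```

```bash
python3 st.py
```

```text
18.65 J7 78.3 yaw 79.05 tq [-0.122 -1.257  0.006] [ 0.5631 -0.1981  0.0631] [ 5.1 -0.8 -7.2] 0.12776263651915157 68.76376032829285
```

arm_command:
  rows:
    - [0.0,0,0,0,0.6]
    - [0.0,0,0,0,0.6]
    - [0.0,0,0,0,0.6]
    - [0.0,0,0,0,0.6]
    - [0.0,0,0,0,0.6]
    - [0.0,0,0,0,0.5]
    - [0.0,0,0,0,0.3]
    - [0.0,0,0,0,0.2]

```text
time_s: 19.65
position: [0.5634, -0.1975, 0.0631]
ee_rot: [[-0.63, 0.777, 0.001], [0.777, 0.63, 0.001], [0.0, 0.002, -1.0]]
wrist_force: [5.2, 0.6, -8.5]
width: 0.125
gripper_force: 68.9
```

```bash
python3 st.py
```

```text
19.65 J7 42.1 yaw 39.03 tq [ 0.074 -1.551  0.315] [ 0.5634 -0.1975  0.0631] [ 5.2  0.6 -8.5] 0.12491517540414289 68.93178462982178
```

arm_command:
  rows:
    - [0.0,0,0,0,0.5]
    - [0.0,0,0,0,0.4]
    - [0.0,0,0,0,0.3]
    - [0.0,0,0,0,0.3]

```text
time_s: 20.15
position: [0.5636, -0.1973, 0.0631]
ee_rot: [[-0.407, 0.913, 0.002], [0.913, 0.407, 0.001], [0.001, 0.002, -1.0]]
wrist_force: [6.8, 0.1, -9.2]
width: 0.126
gripper_force: 68.9
```

```bash
python3 st.py
```

```text
20.15 J7 28.5 yaw 24.02 tq [ 0.072 -1.731  0.309] [ 0.5636 -0.1973  0.0631] [ 6.8  0.1 -9.2] 0.12628748556577366 68.90209794044495
```

arm_command:
  rows:
    - [0.0,0,0,0,0.2]
    - [0.0,0,0,0,0.2]
    - [0.0,0,0,0,0.2]

```text
time_s: 20.52
position: [0.5637, -0.1973, 0.0631]
ee_rot: [[-0.31, 0.951, 0.002], [0.951, 0.31, 0.001], [0.001, 0.002, -1.0]]
wrist_force: [8.2, 1.0, -8.8]
width: 0.126
gripper_force: 68.9
```

```bash
python3 st.py
```

```text
20.525 J7 23.0 yaw 18.06 tq [ 0.073 -1.816  0.242] [ 0.5637 -0.1973  0.0631] [ 8.2  1.  -8.8] 0.12596325996989652 68.87819409370422
```

arm_command:
  rows:
    - [0.0,0,0,0,0.2]
    - [0.0,0,0,0,0.2]
    - [0.0,0,0,0,0.2]

```text
time_s: 20.9
position: [0.5638, -0.1973, 0.0631]
ee_rot: [[-0.209, 0.978, 0.002], [0.978, 0.209, 0.001], [0.001, 0.002, -1.0]]
wrist_force: [7.6, 0.2, -8.7]
width: 0.132
gripper_force: 68.9
```

```bash
python3 st.py
```

```text
20.9 J7 17.6 yaw 12.06 tq [ 0.041 -1.906  0.3  ] [ 0.5638 -0.1973  0.0631] [ 7.6  0.2 -8.7] 0.13174551271978993 68.8518476486206
```

arm_command:
  rows:
    - [0.0,0,0,0,0.2]
    - [0.0,0,0,0,0.2]

```text
time_s: 21.15
position: [0.5639, -0.1972, 0.0631]
ee_rot: [[-0.14, 0.99, 0.002], [0.99, 0.14, 0.001], [0.001, 0.002, -1.0]]
wrist_force: [8.7, 0.5, -8.7]
width: 0.128
gripper_force: 68.8
```

```bash
python3 st.py
```

```text
21.15 J7 13.9 yaw 8.06 tq [ 0.038 -1.924  0.283] [ 0.5639 -0.1972  0.0631] [ 8.7  0.5 -8.7] 0.12752098954539678 68.83368372917175
```

arm_command:
  rows:
    - [0.0,0,0,0,0.2]
    - [0.0,0,0,0,0.2]

```text
time_s: 21.4
position: [0.5639, -0.1975, 0.0631]
ee_rot: [[-0.071, 0.997, 0.002], [0.997, 0.071, 0.001], [0.001, 0.002, -1.0]]
wrist_force: [9.2, -0.9, -9.6]
width: 0.126
gripper_force: 69.3
```

```bash
python3 st.py
```

```text
21.4 J7 10.3 yaw 4.07 tq [-0.163 -2.013  0.539] [ 0.5639 -0.1975  0.0631] [ 9.2 -0.9 -9.6] 0.12588564655581608 69.26323771476746
```

arm_command:
  rows:
    - [0.0,0,0,0,0.2]
    - [0.0,0,0,0,0.2]

```text
time_s: 21.65
position: [0.5639, -0.198, 0.0631]
ee_rot: [[-0.001, 1.0, 0.002], [1.0, 0.001, 0.0], [0.0, 0.002, -1.0]]
wrist_force: [8.5, -2.3, -11.7]
width: 0.126
gripper_force: 71.3
```

```bash
python3 st.py
```

```text
21.65 J7 6.7 yaw 0.08 tq [-0.412 -2.052  0.833] [ 0.5639 -0.198   0.0631] [  8.5  -2.3 -11.7] 0.126234520296893 71.31180882453918
```

arm_command:
  rows:
    - [0.0,0,0,0,0.1]
    - [0.0,0,0,0,0]

```text
time_s: 21.9
position: [0.564, -0.1981, 0.0631]
ee_rot: [[0.015, 1.0, 0.002], [1.0, -0.015, 0.0], [0.0, 0.002, -1.0]]
wrist_force: [9.0, -2.3, -10.0]
width: 0.127
gripper_force: 71.1
```

```bash
python3 st.py
```

```text
21.9 J7 5.8 yaw -0.88 tq [-0.41  -2.097  0.799] [ 0.564  -0.1981  0.0631] [  9.   -2.3 -10. ] 0.12693129665521158 71.10174536705017
```

arm_command:
  rows:
    - [0.4,0,0,0,0]
    - [0.4,0,0,0,0]
    - [0.4,0,0,0,0]
    - [0.4,0,0,-0.4,0]
    - [0.4,0,0,-0.8,0]
    - [0.4,0,0,-0.9,0]
    - [0.4,0,0,-0.9,0]
    - [0.4,0,0,0,0]

```text
time_s: 22.9
position: [0.5648, -0.1987, 0.1887]
ee_rot: [[0.018, 1.0, 0.007], [1.0, -0.018, -0.003], [-0.002, 0.007, -1.0]]
wrist_force: [0.3, 0.2, -0.7]
width: 0.402
gripper_force: 0.0
```

arm_command:
  rows:
    - [0.4,0.3,-0.9,0,0]
    - [0.4,0.3,-0.9,0,0]
    - [0.4,0,-0.9,0,0]
    - [0.4,-0.9,0,0,0]
    - [0.4,-0.9,0,0,0]
    - [0.4,-0.9,0,0,0]
    - [0.4,-0.9,0,0,0]
    - [0.4,-0.9,0,0,0]
    - [0.4,0,0,0,0]

```text
time_s: 24.02
position: [0.4503, -0.3555, 0.1832]
ee_rot: [[0.023, 1.0, -0.001], [1.0, -0.023, -0.0], [-0.0, -0.001, -1.0]]
wrist_force: [0.1, 0.4, 1.5]
width: 0.406
gripper_force: 0.0
```

```bash
python3 st.py; python3 - <<'E'
from h import *
a=snap('top')['pixels'][145:245,280:410,::-1];b=snap('side')['pixels'][180:290,270:390,::-1]
f=lambda i:cv2.resize(i,(400,400*i.shape[0]//i.shape[1]),interpolation=cv2.INTER_CUBIC)
A,B=f(a),f(b);h=max(len(A),len(B));P=lambda i:cv2.copyMakeBorder(i,0,h-len(i),0,0,cv2.BORDER_CONSTANT)
cv2.imwrite('pics/fin.png',np.hstack([P(A),P(B)]))
E
```

```text
24.025 J7 28.8 yaw -1.3 tq [ 0.039 -0.008  0.013] [ 0.4503 -0.3555  0.1832] [0.1 0.4 1.5] 0.4059679778091344 0.0
```

View pics/fin.png

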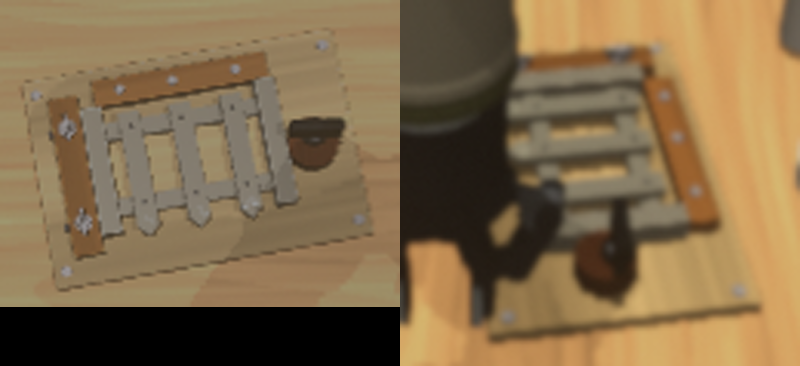

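The top view shows the panel's feet at the stop, the wing turned across, and the disc on the near post. The line at the fence, around (85,150), deserves a numeric check, so I'll measure the profile across it.

```bash
python3 - <<'E'
from h import *
d=snap('top');im=d['pixels'].astype(np.float32)
O=np.array([.5443,-.081]);a=np.radians(8.9);X=np.array([np.cos(a),np.sin(a)]);Y=np.array([-X[1],X[0]])
ys=np.arange(60,112,2)
for x in(-45,-10,20,45):
    acc=0
    for dx in(-6,-3,0,3,6):
        pts=[[*(O+X*(x+dx)/1e3+Y*y/1e3),.030] for y in ys]
        uv=proj(d,pts).astype(np.float32);acc=acc+cv2.remap(im,uv[:,:1],uv[:,1:],cv2.INTER_LINEAR)[:,0]/5
    print(x,[f'{y}:{int(c[0])}/{int(c[2])}' for y,c in zip(ys,acc)])
E
```

```text
-45 ['60:124/91', '62:128/94', '64:130/95', '66:130/94', '68:115/85', '70:121/98', '72:132/112', '74:133/113', '76:134/113', '78:134/113', '80:134/114', '82:134/114', '84:135/114', '86:135/115', '88:125/101', '90:119/72', '92:125/59', '94:125/59', '96:128/88', '98:130/110', '100:125/112', '102:124/115', '104:124/116', '106:120/108', '108:126/106', '110:123/87']
-10 ['60:148/96', '62:154/102', '64:156/104', '66:152/101', '68:128/85', '70:125/95', '72:132/111', '74:132/112', '76:133/112', '78:133/112', '80:133/112', '82:133/113', '84:133/112', '86:133/113', '88:122/99', '90:113/69', '92:122/58', '94:123/55', '96:122/54', '98:120/53', '100:119/53', '102:119/53', '104:119/53', '106:118/53', '108:118/53', '110:118/52']
20 ['60:135/88', '62:138/91', '64:140/92', '66:137/90', '68:114/75', '70:118/91', '72:130/109', '74:131/110', '76:131/111', '78:131/111', '80:132/111', '82:132/111', '84:132/111', '86:133/113', '88:125/103', '90:116/74', '92:121/58', '94:122/54', '96:122/54', '98:120/53', '100:119/53', '102:118/53', '104:118/53', '106:117/52', '108:116/52', '110:116/52']
45 ['60:130/93', '62:133/95', '64:137/98', '66:138/98', '68:126/91', '70:119/93', '72:128/107', '74:130/109', '76:131/110', '78:131/110', '80:131/110', '82:131/110', '84:131/111', '86:132/111', '88:125/102', '90:113/72', '92:119/58', '94:121/60', '96:119/79', '98:120/96', '100:118/105', '102:117/106', '104:126/118', '106:125/115', '108:130/115', '110:124/97']
```

The post meets the fence at 89–90 mm at all four positions along its length, with no gap. The eccentric's clockwise rub also pushes the feet towards the stop.

```bash
python3 -c "
from h import *
print(r.sign_off())"
```

```text
the job is handed in; nothing more can be done
None
```

The job is handed in: the medium (184 mm) panel lies face up in the jig, feet against the end stop and post flush on the fence, and the knob is turned clockwise to about 25 N of clamping (estimated from the turning torque). It still looked clamped after I let go, though I didn't re-measure the force; it took about 24 s and no move went near the spool, glue bottle or spare picket.

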